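# Lap the chart boards down the sloping desk

### The arm

A 6-joint arm with a two-finger parallel gripper is mounted at the origin on the work surface. World frame = base frame: x ahead of the robot, y to its left, z up, the work surface at z = 0. Lengths are in m, angles in rad, forces in N, time in s.
With the tool pointing down it reaches from about 0.375 to 0.925 m from the base axis. Payload 5.7 kg.
Tool frame: the origin (TCP) lies midway between the tips of the shut fingers; the grasp point (between the pads) lies 19 mm behind it; z points along the fingers, x is the direction in which the jaws open and shut, and the axes are right-handed (so a half turn about z gives the same grasp; the last joint's range is limited). The gripper opens to 88 mm and grips with 3 to 60 N. Pads are 20 mm wide; open, the fingers measure 115 mm over their backs; the gripper's body (75 mm by 178 mm) begins 61 mm behind the grasp point.
Start: joints at [1.168, 0.359, 1.51, -0, 1.272, -0.115], TCP at [0.17, 0.575, 0.223] pointing down, gripper open.
Joint ranges: [-2.97, 2.97], [-1.01, 2.36], [0.21, 2.38], [-0.96, 4.11], [0.2, 2.71], [-2.98, 2.98]. Speed limits (rad/s): [2.39, 2.39, 3.14, 3.14, 3.14, 3.14].

### API

Orientations are given as a unit quaternion [x, y, z, w].
In Python, from bench import move_ptp, servo_line, goto_joints, move_gripper, sleep, inverse_kinematics, capture, PlanningError, close_job, spot_in, silhouettes, current_clock, current_joint_pos, current_qvel, current_joint_torque, current_position, current_orientation, current_force, current_torque, current_finger_gap gives the robot as it stands. Calls block until the motion is done:
- move_ptp(position, orientation): joint-space move of the TCP to a pose.
- servo_line(position, orientation=None, rate=0.15, contact_N=None): straight line of the TCP; orientation=None keeps the orientation; rate is the mean speed in m/s. With contact_N (N) it stops when the force on the tool has changed by that much, and returns True; else False.
- goto_joints(angles): joint-space move.
- move_gripper(opening): finger opening in m; the grip force is fixed at half the most; returns when the fingers have stopped.
- sleep(seconds).
- inverse_kinematics(position, orientation): joint angles nearest the present ones, or None.
- capture(name): name is "side" or "top"; returns a dict with "image" (384x512x3 uint8, blue, green, red), "range_z" (384x512 float32, m along the optical axis (not along the pixel's ray), 0 where there is no reading), "intrinsics" (3x3 intrinsics, pixels), "R" (3x3) and "t" (3): a world point X has camera coordinates R X + t. Camera axes: x right, y down, z forward; pixel columns grow to the right and rows downward; lengths in m; the calibration is good to about 2 mm. A picture is of the moment at which its call begins.
A pose or a line that the arm cannot do raises PlanningError and nothing moves.
- close_job(): hands the job in, once; it reports no verdict.
Trained networks look in the newest picture that a camera, given by its name, has taken for a name from the list of things; names that differ only in an ending like _2 or _b are one class to them, and where a whole thing is asked for, a point or a joint stands for the part that bears it (a point fixed in the world has none). Each returns a list of dicts, best first, with "conf" (0 to 1); they miss things now and then, are a little off and sometimes report something else, mostly with a low value. They report only what shows in the picture. A call takes as long as a camera call. They do not tell look-alikes from the thing itself.
- spot_in(camera, query): "xy" ([column, row] in pixels, amid what is visible of it).
- silhouettes(camera, query): "region" (384x512 bool, what is visible of it) and "xy" ([column, row] in pixels, amid what is visible of it).
Readings, each from a call of its own:
- current_clock(): time.
- current_joint_pos(): joint angles.
- current_qvel(): joint speeds.
- current_joint_torque(): joint torques, N m.
- current_position(): TCP position.
- current_orientation(): TCP orientation.
- current_force(): force on the tool from outside, world axes, zero at the start.
- current_torque(): the same for the moment, N m.
- current_finger_gap(): finger opening in m.
Only numpy, scipy, OpenCV 4.12 (cv2) and the standard library are available. Lean on these libraries where they do the work, as an engineer would, in place of code of your own. Each camera call takes 0.05 s, during which the arm holds its last target. There are 200 camera calls.

### The job

Lay the blue chart board and then the green one down the sloping desk like shingles below the red board: clip uphill, lying flat on the board above it with its head edge pushed up snug against the front of that board's clip, sides in line, so that only the clip strip of each covered board shows. Work gently, without dropping, banging or jamming the boards or changing the desk's slope, leave everything else on the table alone, and let go of both boards.

Things in the scene. Friction and masses are not known exactly. Their poses are not given: they have to be found in the camera images.
- blue: The blue chart board: an A6-size rigid plastic clipboard, 165 mm long (own x), 120 mm wide (y), 5 mm thick, 0.12 to 0.24 kg, with a steel lever clip on its upper face at the head end (+x). It starts flat on the table on one side of the desk. Origin: centre of the underside; x towards the clip end, z out of its face.
- blue_grip (a point): Centre of the blue clip's upright lever, 24 mm above the board's underside, 18 mm in from the head edge; axes as the board's. The lever is 10 mm thick (x), 46 mm wide (y), its top 38 mm above the underside; around it lies a flat plate, top 8 mm above the underside. Pinch the lever across its 10 mm, fingers closing along x.
- blue_head (a point): Middle of the blue board's head edge (the clip end), at its underside; 82.5 mm from the board's centre along x. Axes as the board's.
- blue_line (a point): Where the green board's head edge belongs on the blue board: the foot of the clip jaw's front edge, mid-width, on the upper face, 56 mm in from the head edge. The jaw of each board's clip is a bar 90 mm wide (y) and 8 mm thick, its top 13 mm above the board's underside, its front edge square. Axes as the board's.
- green: The green chart board: an A6-size rigid plastic clipboard, 165 mm long (own x), 120 mm wide (y), 5 mm thick, 0.12 to 0.24 kg, with a steel lever clip on its upper face at the head end (+x). It starts flat on the table on the other side of the desk. Origin: centre of the underside; x towards the clip end, z out of its face.
- green_grip (a point): Centre of the green clip's upright lever, 24 mm above the board's underside, 18 mm in from the head edge; axes as the board's. The lever is 10 mm thick (x), 46 mm wide (y), its top 38 mm above the underside; around it lies a flat plate, top 8 mm above the underside. Pinch the lever across its 10 mm, fingers closing along x.
- green_head (a point): Middle of the green board's head edge (the clip end), at its underside; 82.5 mm from the board's centre along x. Axes as the board's.
- red_line (a point): Where the blue board's head edge belongs: the foot of the front edge of the red clip's jaw, mid-width, on the upper face of the red board. x points straight up the slope, y across it, z out of it. The red board is like the others but screwed to the desk's sloping top, its head edge 8 mm short of the top's upper edge, and does not give.
- red_clip: The jaw of the red board's clip, a steel bar 90 mm wide (y), 8 mm thick and 8 mm high on the red board's face, fixed. Origin and axes as red_line.
- blue_clip: The same jaw on the blue board, fixed to it. Origin and axes as blue_line.
- desktop (a joint): Slope of the chart desk's top, rad (0 is level); the top is hinged along its low edge near the robot and clamped by stiff friction (14 N m); leave it as it is. The top is 300 mm long up the slope and 180 mm wide, with a lip standing 10 mm above it along the low edge.
- desk_head (a point): Middle of the upper edge of the desk's sloping top, on its surface; 64 mm up the slope from red_line and 5 mm lower, square to the surface.
- yellow: A yellow board like the others, lying flat on the table; not wanted today. Origin: centre of the underside.
- gloves: White box of gloves with a blue band, 120 x 225 x 75 mm. Origin: centre of the underside, as for the next ones.
- jug: Jug of green disinfectant, 85 x 125 mm, 220 mm high.
- gel: Pump bottle with a blue label, 64 mm across, 183 mm high.
- tape: Roll of white tape lying flat, 96 mm across, 25 mm high.
- marker: White marker pen with a black cap, about 135 mm long, lying flat.
- thermometer: White hand-held forehead thermometer lying on its side, 110 mm long with a 90 mm handle, 40 mm high.
- desk: The chart desk: grey base 300 x 180 mm on the table, its low edge towards the robot (own -x); it does not shift. Origin: centre of the base's underside. x points from the low edge to the high edge; the hinge line lies 145 mm behind the origin (-x), 34 mm up; the desktop's surface is 10 mm above the hinge line, square to the slope.
Not all that is in view belongs to the job. Leave any purple look-alike of the blue alone. Leave any orange look-alike of the green alone.

How it is judged:
By the outcome, as a careful person would: the job done as asked, in the order asked, and still so for the second after the job is handed in, with the robot touching nothing.
It also fails if it takes over 67 s, if anything falls off the work surface, if the arm or the gripper's body presses on something with over 40 N, if the wrist force passes 120 N, or if a joint passes its speed limit or range.

## Working session

There is one attempt and no reset: what is moved stays moved. The work goes in short steps, each a Python script; the robot and the scene stay as the last script left them, time stands still between calls to the robot, and variables do not carry over. Pictures are saved under pics/ and viewed, about 8 in all and at most 12, crops included, and the job is handed in when it is done.

```bash
ls; mkdir -p pics; python3 - <<'E'
from bench import *
import cv2, numpy as np
for c in("top","side"):
    d=capture(c); cv2.imwrite(f"pics/{c}0.png",d["image"]); np.savez(f"{c}0.npz",**d)
    print(c,d["intrinsics"].tolist(),d["R"].round(4).tolist(),d["t"].round(4).tolist())
    for q in("blue","green","yellow","red_clip","desk","gloves","jug","gel"):
        print(q,[(np.round(r["xy"]).tolist(),round(r["conf"],2)) for r in spot_in(c,q)][:4])
print(current_clock(),current_orientation())
E
```

```text
pics
top [[406.65683137511536, 0.0, 249.50478365494973], [0.0, 406.65683137511536, 193.05924481321486], [0.0, 0.0, 1.0]] [[0.0291, -0.9994, 0.021], [-0.9892, -0.0318, -0.1433], [0.1439, -0.0166, -0.9895]] [-0.0456, 0.5021, 1.625]
blue [([164.0, 274.0], 0.64), ([157.0, 215.0], 0.6), ([123.0, 179.0], 0.4), ([326.0, 215.0], 0.31)]
green [([317.0, 275.0], 0.92), ([320.0, 219.0], 0.61)]
yellow [([160.0, 167.0], 0.64)]
red_clip [([256.0, 171.0], 0.49)]
desk [([248.0, 189.0], 0.66), ([267.0, 124.0], 0.53)]
gloves [([339.0, 151.0], 0.75)]
jug [([200.0, 123.0], 0.68)]
gel [([268.0, 124.0], 0.6)]
side [[483.945646520258, 0.0, 258.5781563872109], [0.0, 483.945646520258, 199.55872968891498], [0.0, 0.0, 1.0]] [[0.8722, -0.4888, 0.0167], [-0.3449, -0.6388, -0.6877], [0.3468, 0.5941, -0.7258]] [-0.4394, 0.1904, 1.356]
blue [([187.0, 151.0], 0.94), ([135.0, 177.0], 0.86)]
green [([293.0, 297.0], 0.81), ([211.0, 331.0], 0.71)]
yellow [([238.0, 133.0], 0.55)]
red_clip [([292.0, 180.0], 0.57)]
desk []
gloves [([394.0, 269.0], 0.56)]
jug [([304.0, 126.0], 0.56)]
gel [([351.0, 179.0], 0.96), ([192.0, 143.0], 0.63)]
0.9 [ 8.01198465e-01  5.98398712e-01 -2.85850366e-05  2.21054599e-05]
```

```bash
python3 -c "
import cv2,numpy as np
a=cv2.imread('pics/top0.png');b=cv2.imread('pics/side0.png')
cv2.imwrite('pics/top0b.png',cv2.resize(a,(800,600),interpolation=cv2.INTER_CUBIC))
cv2.imwrite('pics/side0b.png',cv2.resize(b,(800,600),interpolation=cv2.INTER_CUBIC))"
```

```text
(no output)
```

View pics/top0b.png

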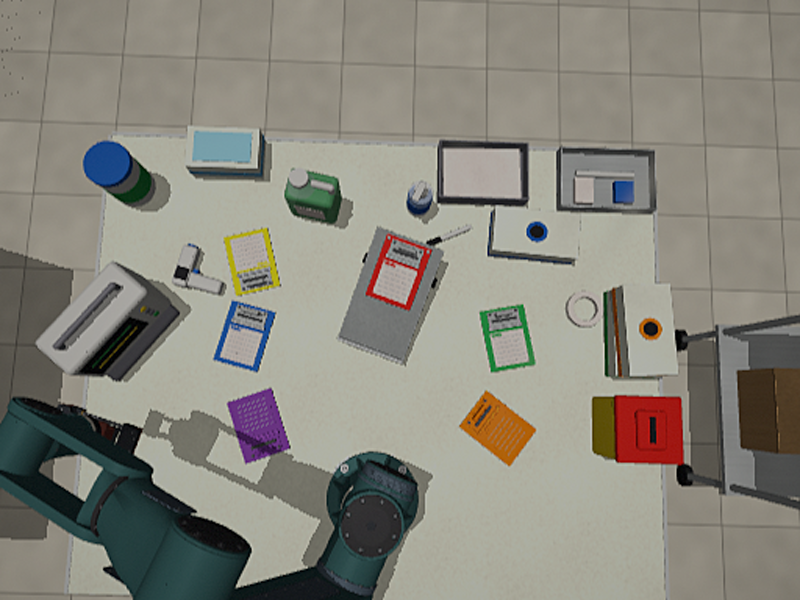

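View pics/side0b.png

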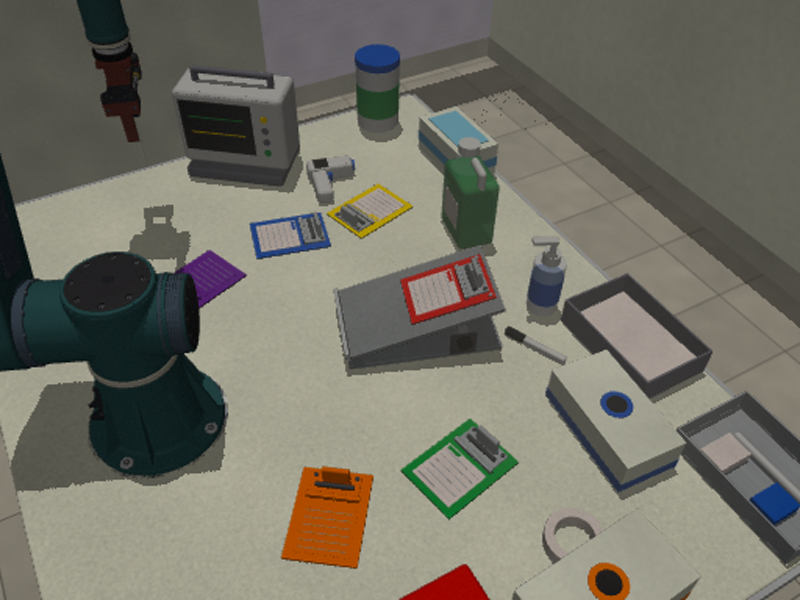

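Top view (512 px): blue (157,215) and green (325,216) are the true boards. Purple (165,273) and orange (318,274) are the look-alikes nearer the robot. The red board is on the desk at (256,171). Blue and green clips point away from the robot. I'll fit rectangles to each.

```bash
cat > h.py <<'E'
import numpy as np, cv2
from scipy.optimize import least_squares
from scipy.spatial.transform import Rotation as Ro
L,W=.165,.12
HUE={'blue':(100,118),'green':(45,80),'red':(-6,6),'yellow':(24,34)}
def hullpts(d,col,near,r=45):
    hsv=cv2.cvtColor(d["image"],cv2.COLOR_BGR2HSV).astype(int)
    h=hsv[...,0]; h=np.where(h>170,h-180,h); lo,hi=HUE[col]
    m=((h>=lo)&(h<=hi)&(hsv[...,1]>110)&(hsv[...,2]>50)).astype(np.uint8)
    k=np.zeros_like(m); cv2.circle(k,tuple(int(v) for v in near),r,1,-1); m&=k
    n,lab,st,_=cv2.connectedComponentsWithStats(m,connectivity=8)
    lab_ok=[i for i in range(1,n) if st[i,4]>12]; m=np.isin(lab,lab_ok).astype(np.uint8)
    c=cv2.convexHull(np.argwhere(m)[:,::-1].astype(np.int32))[:,0]
    f=np.zeros_like(m); cv2.fillConvexPoly(f,c,1)
    return max(cv2.findContours(f,0,cv2.CHAIN_APPROX_NONE)[0],key=len)[:,0].astype(float)
def rays(d,uv):
    K=np.asarray(d["intrinsics"]);R=np.asarray(d["R"]);t=np.asarray(d["t"])
    v=np.c_[(uv-K[[0,1],[2,2]])/K[0,0],np.ones(len(uv))]@R
    return -R.T@t,v
def onplane(d,uv,p0,n):
    o,v=rays(d,uv); return o+v*(((p0-o)@n)/(v@n))[:,None]
def proj(d,X):
    c=np.atleast_2d(X)@np.asarray(d["R"]).T+d["t"]; return c[:,:2]/c[:,2:]*d["intrinsics"][0,0]+np.asarray(d["intrinsics"])[:2,2]
def rect(P):  # 2D points -> cx,cy,yaw (mod pi), inset
    (cx,cy),(w,h),a=cv2.minAreaRect(P.astype(np.float32)*1000)
    a=np.radians(a)+(0 if w>h else np.pi/2)
    def f(q):
        c,s=np.cos(q[2]),np.sin(q[2]);D=P-q[:2]
        u=np.abs(D@[c,s])-L/2+q[3];v=np.abs(D@[-s,c])-W/2+q[3]
        return np.where((u>0)&(v>0),np.hypot(np.maximum(u,0),np.maximum(v,0)),np.maximum(u,v))
    r=least_squares(f,[cx/1000,cy/1000,a,0.001],loss='soft_l1',f_scale=.001)
    q=r.x; q[2]=(q[2]+np.pi)%(2*np.pi)-np.pi
    return q,np.sqrt(np.mean(r.fun**2)),(w,h)
def flat(d,col,near,z=.005):
    P=onplane(d,hullpts(d,col,near),np.array([0,0,z]),np.array([0,0,1.]));return rect(P[:,:2])
def cloud(d,box):
    u0,v0,u1,v1=box;uu,vv=np.meshgrid(np.arange(u0,u1),np.arange(v0,v1));z=d["range_z"][v0:v1,u0:u1].ravel()
    o,v=rays(d,np.c_[uu.ravel(),vv.ravel()]);return (o+v*z[:,None])[z>0]
E
python3 - <<'E'
from h import *
D={c:dict(np.load(c+'0.npz')) for c in('top','side')}
N={'top':{'blue':(157,215),'green':(325,216),'red':(256,171)},'side':{'blue':(187,151),'green':(294,299),'red':(288,184)}}
for c,d in D.items():
    for b in('blue','green'):
        q,e,s=flat(d,b,N[c][b],.005); print(c,b,q.round(4),e.round(4),s)
    # desk plane: bare top pixels below red board + red
    box=(215,150,280,230) if c=='top' else (220,165,312,225)
    P=cloud(d,box); 
    if c=='top': ref=None
    # ransac plane, tilted
    rng=np.random.default_rng(0);best=(0,)
    for _ in range(1500):
        a=P[rng.choice(len(P),3,False)];n=np.cross(a[1]-a[0],a[2]-a[0]);l=np.linalg.norm(n)
        if l<1e-4: continue
        n/=l;n*=np.sign(n[2]) or 1
        if not .7<n[2]<.985: continue
        k=np.abs((P-a[0])@n)<.003
        if k.sum()>best[0]:best=(k.sum(),k)
    Q=P[best[1]];p0=Q.mean(0);n=np.linalg.svd(Q-p0)[2][2];n*=np.sign(n[2])
    print(c,'plane n',n.round(4),'p0',p0.round(4),len(Q),'slope',np.arccos(n[2]).round(4),'up az',np.arctan2(-n[1],-n[0]).round(4))
    np.savez(c+'_plane.npz',n=n,p0=p0)
    ex=np.array([0,0,1.])-n*n[2];ex/=np.linalg.norm(ex);ey=np.cross(n,ex)
    for off in(0,.005):
        X=onplane(d,hullpts(d,'red',N[c]['red']),p0+off*n,n)
        q,e,s=rect(np.c_[(X-p0)@ex,(X-p0)@ey]); ctr=p0+off*n+ex*q[0]+ey*q[1]
        print(c,'red off',off,q.round(4),e.round(4),s,ctr.round(4), 'red_line',(ctr+ex*.0265).round(4))
        x,y=np.array([(1,1),(1,-1),(-1,1),(-1,-1)]).T
    hist,ed=np.histogram((P-p0)@n,np.arange(-.01,.02,.001));print(hist)
E
```

```text
top blue [4.0670e-01 3.5080e-01 2.8981e+00 1.4000e-03] 0.0015 (122.72737121582031, 164.04510498046875)
top green [ 0.4215 -0.3432  0.2002  0.0016] 0.0014 (163.99061584472656, 122.07386779785156)
top plane n [-0.289   0.0863  0.9534] p0 [ 0.4982 -0.0244  0.0813] 1600 slope 0.3064 up az -0.2903
top red off 0 [ 7.9400e-02 -8.0000e-04  3.1086e+00  4.0000e-04] 0.0011 (123.02872467041016, 168.03053283691406) [ 0.5705 -0.0469  0.1052] red_line [ 0.5947 -0.0541  0.1132]
top red off 0.005 [ 8.0000e-02 -1.0000e-03  3.1086e+00  6.0000e-04] 0.0011 (122.64295959472656, 167.50367736816406) [ 0.5695 -0.0467  0.1101] red_line [ 0.5938 -0.054   0.1181]
[ 55  75  68 136 151 177 218 247 278 309 268 276 232 177 158 121  81  66
  48  33  17  16  12  11   6   8   7   3   1]
side blue [4.0260e-01 3.4880e-01 2.9028e+00 4.0000e-04] 0.0017 (126.09673309326172, 165.74391174316406)
side green [ 0.4194 -0.3449  0.209   0.0008] 0.0006 (164.4755096435547, 120.71300506591797)
side plane n [-0.2829  0.0937  0.9546] p0 [ 0.4921 -0.0263  0.0802] 2492 slope 0.3026 up az -0.3199
side red off 0 [ 8.1900e-02  2.3000e-03  3.1095e+00 -1.2000e-03] 0.0014 (127.96528625488281, 168.81201171875) [ 0.5671 -0.0487  0.1046] red_line [ 0.5911 -0.0566  0.1125]
side red off 0.005 [ 8.2000e-02 -2.4000e-03  3.1093e+00 -9.0000e-04] 0.0015 (127.36077117919922, 168.01454162597656) [ 0.5643 -0.0527  0.1094] red_line [ 0.5883 -0.0607  0.1173]
[ 19  48  93 116 174 252 260 360 423 506 457 405 353 195 125  82  36  33
  22  18  19  10   8   4   3   1   2   0   0]
```

```bash
cat > desk.py <<'E'
from h import *
def frame(p,off=.0):
    hx,hy,yaw,sl=p[:4];u=np.array([np.cos(yaw),np.sin(yaw),0]);ex=u*np.cos(sl)+np.array([0,0,np.sin(sl)]);ey=np.array([-np.sin(yaw),np.cos(yaw),0]);n=np.cross(ex,ey)
    return np.array([hx,hy,.034])+(.010+off)*n,ex,ey,n
def sdf(u,v,ins):
    u=np.abs(u)-L/2+ins;v=np.abs(v)-W/2+ins
    return np.where((u>0)&(v>0),np.hypot(np.maximum(u,0),np.maximum(v,0)),np.maximum(u,v))
E
python3 - <<'E'
from desk import *
D={c:dict(np.load(c+'0.npz')) for c in('top','side')}
near={'top':(256,171),'side':(288,184)};box={'top':(210,145,285,235),'side':(212,158,320,235)}
H={c:hullpts(D[c],'red',near[c]) for c in D};C={c:cloud(D[c],box[c]) for c in D}
p=np.array([.37,.02,-.30,.30,.2095])
for cams in(['top'],['side'],['top','side']):
  for free in(0,1):
    x=p.copy()
    for it in range(4):
        sel={}
        for c in cams:
            o,ex,ey,n=frame(x);Q=C[c]-o;s,t,h=Q@ex,Q@ey,Q@n
            a=(s>.02)&(s<.115)&(abs(t)<.08)&(abs(h)<.012);b=(s>.135)&(s<.22)&(abs(t)<.05)&(abs(h-.005)<.012)
            sel[c]=(C[c][a],C[c][b])
        def f(q):
            y=np.r_[q[:4],q[4] if free else .2095];r=[]
            o,ex,ey,n=frame(y,.004)
            for c in cams:
                X=onplane(D[c],H[c],o,n)-o;e=sdf(X@ex-y[4],X@ey,q[5]);r.append(e/.0015/np.sqrt(len(e))*8)
                o2=o-.004*n
                for k,S in enumerate(sel[c]): e=(S-o2)@n-.005*k;r.append(e/.004/np.sqrt(len(e))*8)
            return np.concatenate(r)
        q=least_squares(f,np.r_[x,.0005]).x;x=q[:5]
    o,ex,ey,n=frame(x,.005);sl=(q[4] if free else .2095)+.0265
    print(cams,free,q.round(4),'cost',(f(q)**2).sum().round(1),'red_line',(o+ex*sl).round(4),[ (np.median((S-o)@n)+.005-.005*k).round(4) for c in cams for k,S in enumerate(sel[c])])
    np.save('deskfit.npy',x)
# overlay with the top+side, not-free style
x[4]=.2095
E
```

```text
['top'] 0 [ 0.3832  0.0159 -0.323   0.2764 -0.0522  0.0005] cost 146.4 red_line [ 0.5946 -0.0549  0.1128] [np.float64(0.0002), np.float64(-0.0002)]
['top'] 1 [ 0.3825  0.0161 -0.3229  0.275   0.2102  0.0005] cost 146.4 red_line [ 0.5947 -0.0549  0.1127] [np.float64(0.0), np.float64(-0.0001)]
['side'] 0 [ 0.3801  0.0153 -0.3252  0.2722  0.1634 -0.0013] cost 94.7 red_line [ 0.5917 -0.0561  0.1119] [np.float64(-0.0001), np.float64(0.0003)]
['side'] 1 [ 0.3785  0.0155 -0.3233  0.2695  0.2111 -0.0013] cost 94.1 red_line [ 0.5918 -0.056   0.1117] [np.float64(-0.0004), np.float64(0.0004)]
['top', 'side'] 0 [ 0.3815  0.0153 -0.3204  0.2685  0.2098 -0.0004] cost 333.1 red_line [ 0.5937 -0.0551  0.1111] [np.float64(0.0003), np.float64(0.0008), np.float64(0.0006), np.float64(0.0013)]
['top', 'side'] 1 [ 0.3776  0.0161 -0.3172  0.2626  0.2133 -0.0004] cost 329.4 red_line [ 0.594  -0.055   0.1107] [np.float64(-0.0004), np.float64(0.0008), np.float64(-0.0001), np.float64(0.0013)]
```

Model fits (the board centre comes out at 209.5 mm up the slope, as given). Averaging the cameras: slope 0.274, desk yaw −0.324, red_line ≈ (0.593,−0.0555,0.112). I'll check IK, confirm the boards in one crop, and plan.

```bash
cat > r.py <<'E'
from desk import *
from bench import *
DESK=np.array([.3817,.0156,-.324,.274])
O,EX,EY,NN=frame(DESK)
RD=np.c_[EX,EY,NN]                       # desk rotation
RL=O+.005*NN+EX*(.2095+.0265)            # red_line
F0=np.diag([1.,-1,-1]); F1=np.diag([-1.,1,-1])
TZ=.012
def Rz(a): return Ro.from_euler('z',a).as_matrix()
def tcp(org,R,F=F0,dy=0): # tool pose holding board with origin org, rot R ; dy = board's y of the tool
    return org+R@np.array([L/2-.018,dy,TZ]), Ro.from_matrix(R@F).as_quat()
def head_org(head,R): return head-R@np.array([L/2,0,0])
def on_desk(row,dx,dy,dz): # board origin with its head dx short of its line, dz above the face it lies on; row 0 blue, 1 green
    return head_org(RL+row*(-.056*EX+.005*NN)+RD@np.array([-dx,dy,dz]),RD)
BLUE=(np.array([.4047,.3498,0]),Rz(-.241)); GREEN=(np.array([.4205,-.344,0]),Rz(.205))
E
python3 - <<'E'
from r import *
print(RL.round(4),NN.round(3))
for F,nm in((F0,'F0'),(F1,'F1')):
    for k,(o,R) in dict(blue=BLUE,green=GREEN,dblue=(on_desk(0,.01,0,.015),RD),dblueup=(on_desk(0,.03,0,.1),RD),dgreen=(on_desk(1,.01,0,.015),RD)).items():
        p,q=tcp(o,R,F);j=inverse_kinematics(p,q);print(nm,k,p.round(3),None if j is None else np.round(j,2))
a=cv2.imread('pics/top0.png');b=cv2.imread('pics/side0.png')
cv2.imwrite('pics/crop1.png',np.hstack([cv2.resize(a[185:305,130:210],(400,600)),cv2.resize(a[185:305,290:370],(400,600))]))
E
```

```text
[ 0.5932 -0.0554  0.1123] [-0.257  0.086  0.963]
F0 blue [0.467 0.334 0.012] [ 0.5   0.59  1.76 -0.    0.8   0.74]
F0 green [ 0.484 -0.331  0.012] [-0.72  0.6   1.73 -0.    0.82 -0.92]
F0 dblue [ 0.561 -0.045  0.131] [-0.17  0.3   1.92 -0.07  0.65  0.2 ]
F0 dblueup [ 0.521 -0.031  0.207] [-0.16  0.14  1.91 -0.06  0.83  0.2 ]
F0 dgreen [ 0.508 -0.027  0.12 ] [-0.15  0.25  2.04 -0.08  0.58  0.23]
F1 blue [0.467 0.334 0.012] [ 0.5   0.59  1.76 -0.    0.8  -2.4 ]
F1 green [ 0.484 -0.331  0.012] [-0.72  0.6   1.73 -0.    0.82  2.22]
F1 dblue [ 0.561 -0.045  0.131] [-0.17  0.3   1.92 -0.07  0.65 -2.94]
F1 dblueup [ 0.521 -0.031  0.207] [-0.16  0.14  1.91 -0.06  0.83 -2.94]
F1 dgreen [ 0.508 -0.027  0.12 ] [-0.15  0.25  2.04 -0.08  0.58 -2.91]
```

View pics/crop1.png

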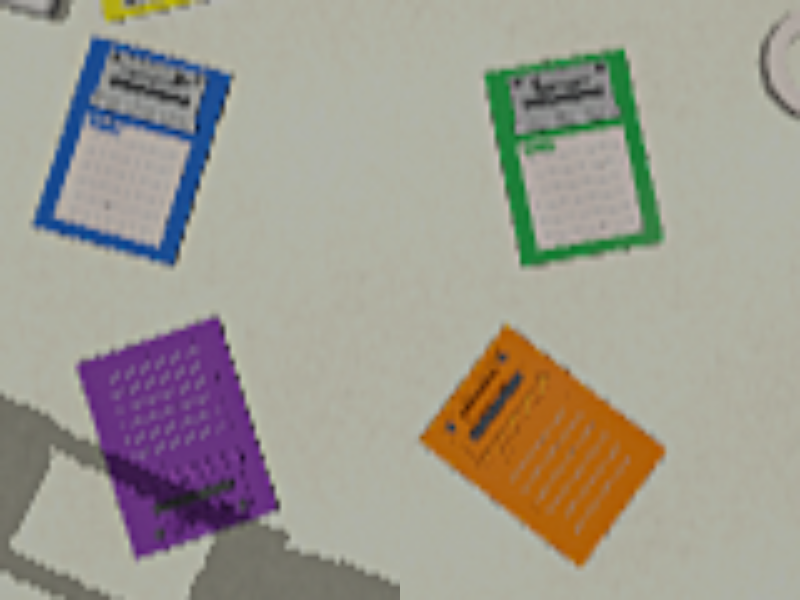

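Confirmed: the true blue (left, upper) and green (right, upper), both with clip at the far end; purple and orange are the decoys. Grasping blue now.

```bash
cat >> r.py <<'E'
def lift(p,h): return np.asarray(p)+[0,0,h]
def st(m): print(m,'t',round(current_clock(),2),'F',np.round(current_force(),1),'gap',round(current_finger_gap(),4),'p',np.round(current_position(),4))
E
python3 - <<'E'
from r import *
p,q=tcp(*BLUE)
move_ptp(lift(p,.10),q); move_gripper(.045); st('above')
c=servo_line(p,rate=.08,contact_N=6); st(('down',c))
if not c:
    move_gripper(.0); st('grip')
    servo_line(lift(p,.03),rate=.06); servo_line(lift(p,.2),rate=.15); st('lift')
    p2,q2=tcp(on_desk(0,.02,0,.06),RD)
    move_ptp(p2,q2); st('hover')
    for c in('top','side'):
        d=capture(c);np.savez(c+'1.npz',**d);cv2.imwrite(f'pics/{c}1.png',d['image'])
E
python3 -c "
import cv2,numpy as np
a=cv2.imread('pics/top1.png')[100:260,170:340];b=cv2.imread('pics/side1.png')[100:260,200:340]
cv2.imwrite('pics/h1.png',np.hstack([cv2.resize(a,(400,376)),cv2.resize(b,(400,457))[:376]]))"
```

```text
above t 3.19 F [0.3 0.6 0.2] gap 0.0449 p [0.4674 0.3344 0.112 ]
('down', True) t 4.38 F [-0.1 -1.6  6.5] gap 0.0447 p [0.4668 0.3341 0.0126][ WARN:0@0.018] global loadsave.cpp:275 findDecoder imread_('pics/top1.png'): can't open/read file: check file path/integrity
Traceback (most recent call last):
TypeError: 'NoneType' object is not subscriptable
```

The finger tip landed on the 13 mm jaw bar because it was opened too wide. Raise slightly, narrow to 25 mm, retry.

```bash
cat > go.py <<'E'
from r import *
p,q=tcp(*BLUE)
servo_line(lift(p,.006),rate=.03); move_gripper(.025); st('narrow')
c=servo_line(p,rate=.05,contact_N=6); st(('down',c))
assert not c
move_gripper(.0); st('grip')
servo_line(lift(p,.03),rate=.06); servo_line(lift(p,.2),rate=.15); st('lift')
p2,q2=tcp(on_desk(0,.02,0,.06),RD)
move_ptp(p2,q2); st('hover')
for c in('top','side'):
    d=capture(c);np.savez(c+'1.npz',**d);cv2.imwrite(f'pics/{c}1.png',d['image'])
E
python3 go.py && python3 -c "
import cv2,numpy as np
a=cv2.imread('pics/top1.png')[100:260,170:340];b=cv2.imread('pics/side1.png')[100:260,200:340]
cv2.imwrite('pics/h1.png',np.hstack([cv2.resize(a,(400,376)),cv2.resize(b,(400,457))[:376]]))"
```

```text
narrow t 5.29 F [0.4 0.1 0.2] gap 0.0252 p [0.4673 0.3344 0.0179]
('down', False) t 5.56 F [0.7 0.1 0.2] gap 0.025 p [0.4669 0.3342 0.0115]
grip t 5.94 F [ 0.   1.  -1.7] gap 0.0097 p [0.4674 0.3344 0.012 ]
lift t 7.88 F [ 1.   0.1 -2.2] gap 0.01 p [0.4667 0.334  0.211 ]
hover t 9.29 F [ 0.3  0.5 -1.9] gap 0.0097 p [ 0.5405 -0.0369  0.1715]
```

View pics/h1.png

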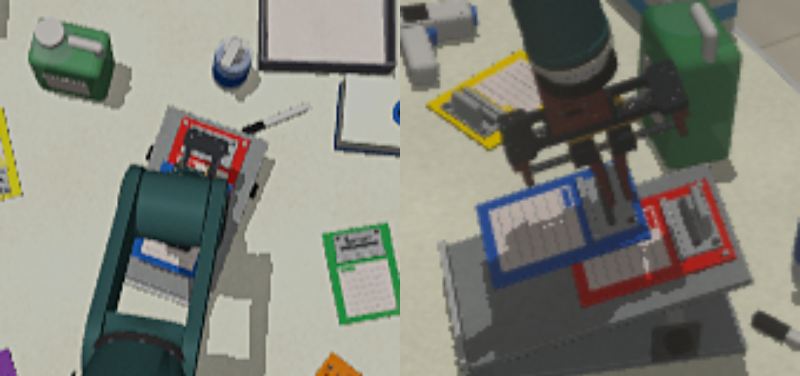

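Blue is held parallel above the red board (side view: blue at (560,220), red clip at (690,210)), uphill way round. Lower to just above, then measure sideways offset against red in the same camera.

```bash
cat >> r.py <<'E'
def offs(d,col,near,off,c0,r=60): # rect of a board on plane 'off' above desk surface; returns ds,dt,dyaw relative to nominal centre s=c0
    o=O+off*NN;X=onplane(d,hullpts(d,col,near,r),o,NN)-o
    q,e,s=rect(np.c_[X@EX,X@EY]);a=(q[2]+np.pi/2)%np.pi-np.pi/2
    return np.round([q[0]-c0,q[1],a,q[3],e],4)
E
python3 - <<'E'
from r import *
org=on_desk(0,.012,0,.008);p,q=tcp(org,RD)
c=servo_line(p,rate=.05,contact_N=5);st(('low',c))
d0=dict(np.load('side0.npz'));d1=capture('side');np.savez('side2.npz',**d1);cv2.imwrite('pics/side2.png',d1['image'])
print('red0',offs(d0,'red',(288,184),.005,.2095))
uv=proj(d1,org+.005*NN)[0]
print('blue',uv.round(),offs(d1,'blue',uv,.010+.008+.0,(org-O)@EX))
t0=dict(np.load('top0.npz'));print('top red0',offs(t0,'red',(256,171),.005,.2095))
v=d1['image'].copy()
for col,org_ in(('b',org),('r',O+EX*.2095)):
    P=np.array([org_+RD@np.array([a*L/2,b*W/2,.005]) for a,b in((1,1),(1,-1),(-1,-1),(-1,1))])
    cv2.polylines(v,[np.round(proj(d1,P)*8).astype(int)],True,(0,255,255),1,cv2.LINE_AA,3)
cv2.imwrite('pics/h2.png',cv2.resize(v[120:240,200:340],(700,600),interpolation=cv2.INTER_CUBIC))
E
```

```text
('low', False) t 10.59 F [ 0.  -0.3 -2.1] gap 0.0096 p [ 0.5608 -0.0445  0.1237]
red0 [-0.0013 -0.002  -0.006  -0.0011  0.0014]
blue [263. 188.] [-0.0019 -0.0005 -0.0035  0.0002  0.0048]
top red0 [0.0014 0.0009 0.0003 0.0005 0.0011]
```

View pics/h2.png

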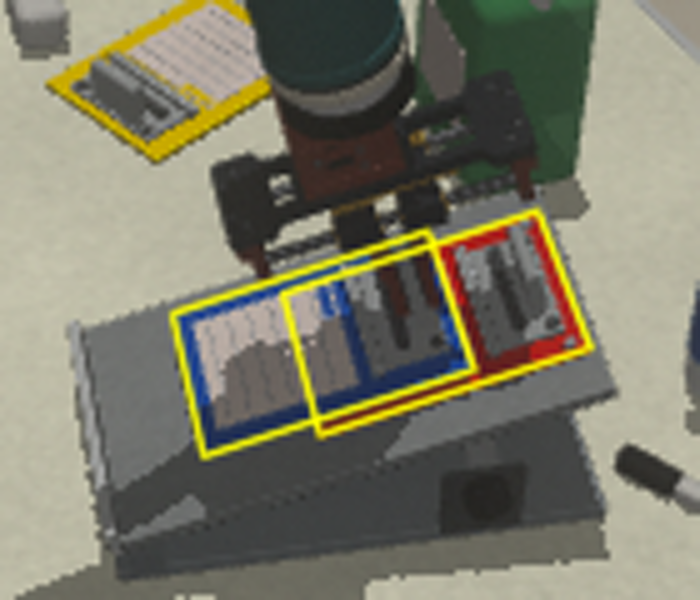

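```bash
cat >> r.py <<'E'
def side_edge(d,col,near,off,lo,hi,sg=-1,r=60): # line fit t(s) of the visible near side edge for s in lo..hi
    o=O+off*NN;X=onplane(d,hullpts(d,col,near,r),o,NN)-o;s,t=X@EX,X@EY
    k=(s>lo)&(s<hi)&(sg*t>.045);a,b=np.polyfit(s[k],t[k],1);m=(lo+hi)/2
    return np.round([a*m+b,a,np.std(t[k]-a*s[k]-b),k.sum()],4)
E
python3 - <<'E'
from r import *
d0=dict(np.load('side0.npz'));d1=dict(np.load('side2.npz'))
print('red ',side_edge(d0,'red',(288,184),.005,.14,.28))
s=(on_desk(0,.012,0,.008)-O)@EX
print('blue',side_edge(d1,'blue',(263,188),.018,s-.07,s+.07))
E
```

```text
red  [-6.38e-02 -3.90e-03  1.10e-03  4.50e+01]
blue [-6.1e-02  3.7e-03  1.1e-03  4.6e+01]
```

Blue sits ~2.5 mm towards +y of red. Shift, lower to touch, and slide snug.

```bash
cat > place.py <<'E'
from r import *
import sys
row,dy=int(sys.argv[1]),float(sys.argv[2])
col,off='blue green'.split()[row],.010+.005*row
p,q=tcp(on_desk(row,.008,dy,.008),RD);servo_line(p,rate=.04)
p,q=tcp(on_desk(row,.008,dy,-.006),RD);c=servo_line(p,rate=.015,contact_N=2.5);st(('touch',c))
loc=RD.T@(current_position()-tcp(on_desk(row,0,0,0),RD)[0]);print('local',loc.round(4))
z=loc[2]+.0005
p,q=tcp(on_desk(row,-.008,dy,z),RD);c=servo_line(p,rate=.015,contact_N=6);st(('snug',c))
loc=RD.T@(current_position()-tcp(on_desk(row,0,0,0),RD)[0]);print('local',loc.round(4),'Fdesk',(RD.T@current_force()).round(1))
d=capture('side');np.savez(f'side_p{row}.npz',**d)
near=proj(d,on_desk(row,0,0,0)+.005*NN)[0];s=(on_desk(row,0,0,0)-O)@EX
print('edge',side_edge(d,col,near,off,s-.07,s+.07))
cv2.imwrite(f'pics/p{row}.png',cv2.resize(d['image'][120:240,200:340],(700,600),interpolation=cv2.INTER_CUBIC))
E
python3 place.py 0 -.0025
```

```text
('touch', True) t 11.53 F [-0.   1.1  3.8] gap 0.0096 p [ 0.5658 -0.0488  0.1163]
local [-0.008  -0.0024 -0.0005]
('snug', True) t 11.9 F [0.  1.3 3.5] gap 0.01 p [ 0.5657 -0.0488  0.1163]
local [-0.0081 -0.0024 -0.0006] Fdesk [0.6 1.3 3.5]
edge [-6.37e-02  5.60e-03  1.10e-03  4.60e+01]
```

View pics/p0.png

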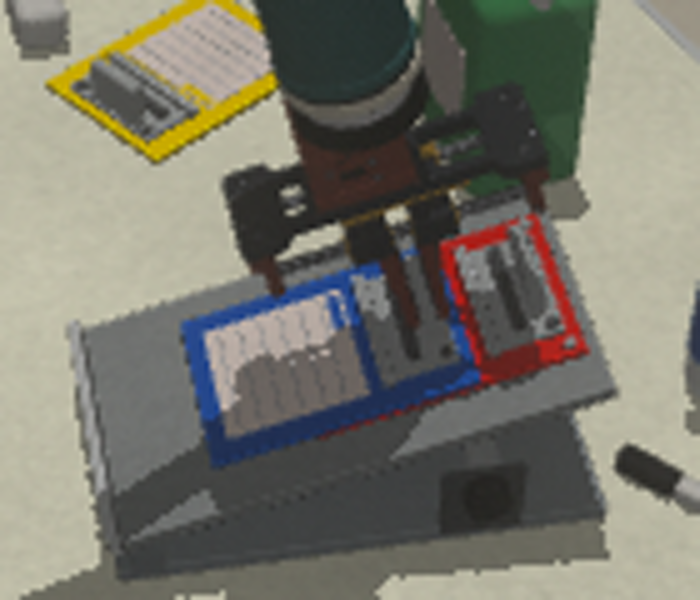

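```bash
cat > snug.py <<'E'
from r import *
import sys
row,dy,yaw,z=int(sys.argv[1]),float(sys.argv[2]),float(sys.argv[3]),float(sys.argv[4])
R=RD@Rz(yaw);q=Ro.from_matrix(R@F0).as_quat()
base=tcp(on_desk(row,0,0,0),RD)[0]; loc=lambda:RD.T@(current_position()-base)
l=loc();servo_line(base+RD@[l[0],dy,z+.002],q,rate=.02);sleep(.2);st('up')
servo_line(base+RD@[l[0],dy,z],q,rate=.01);sleep(.2);st('set');print(loc().round(4))
for k in range(4):
    c=servo_line(base+RD@[.008,dy,z],q,rate=.02,contact_N=5);f=RD.T@current_force();print(c,loc().round(4),'Fd',f.round(1))
    if c and f[0]<-3 or not c: break
d=capture('side');np.savez(f'side_s{row}.npz',**d)
col,off='blue green'.split()[row],.010+.005*row
near=proj(d,on_desk(row,0,0,0)+.005*NN)[0];s=(on_desk(row,0,0,0)-O)@EX
print('edge',side_edge(d,col,near,off,s-.07,s+.07));st('end')
cv2.imwrite(f'pics/s{row}.png',cv2.resize(d['image'][120:240,200:340],(700,600),interpolation=cv2.INTER_CUBIC))
E
python3 snug.py 0 -.0025 -.008 .0
```

```text
up t 12.44 F [-0.3  0.5 -2.6] gap 0.0096 p [ 0.5648 -0.0486  0.1184]
set t 12.99 F [-0.3  0.8 -2.2] gap 0.01 p [ 0.5656 -0.0488  0.1168]
[-0.008  -0.0025  0.    ]
True [-0.0008 -0.0027 -0.0006] Fd [ 1.2 -0.   0.8]
True [-0.0008 -0.0028 -0.0006] Fd [-0.3 -0.8  5.2]
True [-0.0007 -0.0027 -0.0005] Fd [0.8 0.4 4. ]
True [-0.0008 -0.0027 -0.0005] Fd [-0.5 -0.7  3.4]
edge [-6.36e-02 -1.04e-02  1.10e-03  4.60e+01]
end t 14.3 F [-0.6  0.8  4. ] gap 0.0099 p [ 0.5723 -0.0513  0.1183]
```

View pics/s0.png

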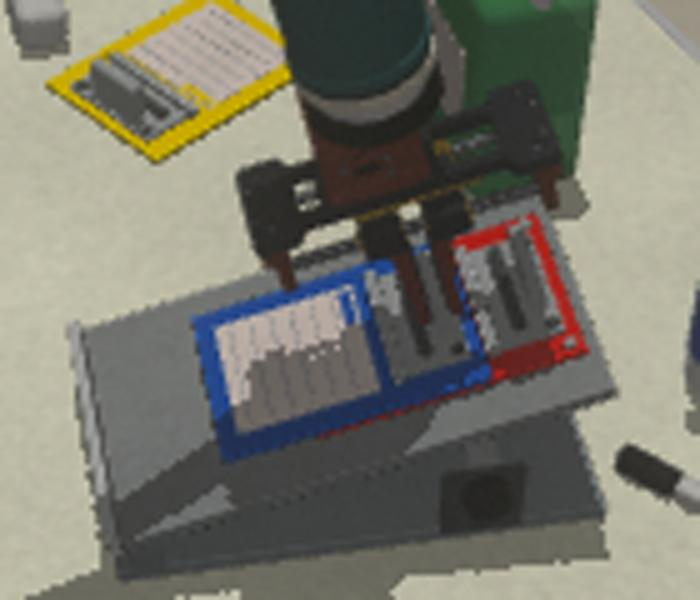

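```bash
sed -i 's/l=loc();servo_line(base+RD@\[l\[0\],/l=loc();l[0]-=.002;servo_line(base+RD@[l[0],/; s/range(4)/range(2)/' snug.py
python3 snug.py 0 -.0025 -.0035 .0005 && python3 - <<'E'
from r import *
d=capture('side');near=proj(d,on_desk(0,0,0,0))[0]
d0=dict(np.load('side0.npz'))
for k,dd in(('b',d),):
    s=(on_desk(0,0,0,0)-O)@EX;print(side_edge(dd,'blue',near,.010,s-.07,s+.07),offs(dd,'blue',near,.010,s))
E
```

```text
up t 14.82 F [ 0.8  0.4 -1.4] gap 0.0098 p [ 0.5697 -0.0502  0.1205]
set t 15.38 F [-0.4  0.5 -2.6] gap 0.0099 p [ 0.5703 -0.0504  0.1187]
[-0.0027 -0.0025  0.0005]
True [-0.0007 -0.0027 -0.    ] Fd [-0.7 -0.2 -2.1]
True [-0.0002 -0.0029 -0.0005] Fd [ 0.5 -0.1  3.7]
edge [-6.39e-02 -2.60e-03  1.10e-03  4.60e+01]
end t 16.06 F [-0.6  0.5  2.2] gap 0.0098 p [ 0.5727 -0.0515  0.1184]
[-6.4e-02 -4.5e-03  1.1e-03  4.6e+01] [-0.0021 -0.0038 -0.0099  0.0001  0.0038]
```

Aligned within ~0.5 mm and against the jaw. Release, retreat, check, and fetch green.

```bash
cat > rel.py <<'E'
from r import *
import sys
row=int(sys.argv[1])
move_gripper(.023);st('open')
p=current_position();servo_line(p+.04*NN,rate=.05);servo_line(p+.13*NN-.02*EX,rate=.15);st('off')
E
python3 rel.py 0 && python3 - <<'E'
from r import *
p,q=tcp(*GREEN)
move_ptp(lift(p,.10),q);st('above green')
for c in('top','side'):
    d=capture(c);np.savez(c+'3.npz',**d);cv2.imwrite(f'pics/{c}3.png',d['image'])
    near=proj(d,on_desk(0,0,0,0))[0];s=(on_desk(0,0,0,0)-O)@EX
    print(c,offs(d,'blue',near,.010,s),'red ref',offs(dict(np.load(c+'0.npz')),'red',proj(d,O+.2095*EX)[0],.005,.2095))
    if c=='top': print([r['xy'] for r in spot_in('top','green')],flat(d,'green',(325,216)))
a=cv2.imread('pics/top3.png')[130:250,200:290];b=cv2.imread('pics/side3.png')[130:235,210:330]
cv2.imwrite('pics/h3.png',np.hstack([cv2.resize(a,(380,507)),cv2.resize(b,(420,368)) if 0 else cv2.copyMakeBorder(cv2.resize(b,(420,368)),0,139,0,0,0)]))
E
```

```text
open t 16.55 F [-0.  -0.4  0.3] gap 0.0233 p [ 0.5717 -0.0514  0.1177]
off t 18.27 F [0.2 0.7 0. ] gap 0.0231 p [ 0.52   -0.0341  0.2369]
above green t 19.5 F [0.6 0.6 0.2] gap 0.0233 p [ 0.4837 -0.3301  0.1116]
top [ 0.0742  0.0127  0.4817 -0.0246  0.0242] red ref [0.0014 0.0009 0.0003 0.0005 0.0011]
[[328.1, 286.2], [320.7, 199.0]] (array([ 0.47642043, -0.39366792,  2.78688382,  0.05566699]), np.float64(0.0016058083417716839), (12.544188499450684, 12.9573974609375))
side [-0.0017 -0.0037 -0.0071 -0.      0.0012] red ref [-0.0013 -0.002  -0.006  -0.0011  0.0014]
```

View pics/h3.png

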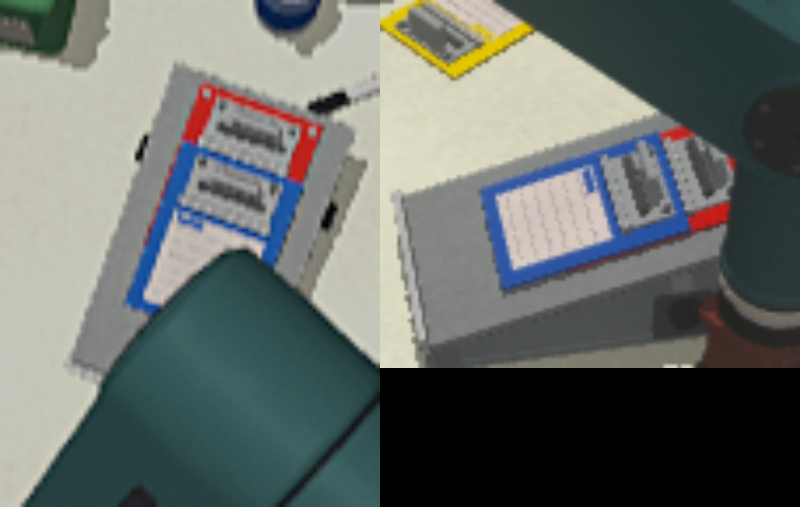

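```bash
python3 - <<'E'
from r import *
d=dict(np.load('top3.npz'));d0=dict(np.load('top0.npz'));n=proj(d,O+.2095*EX)[0]
print('red L',side_edge(d0,'red',n,.005,.14,.28,1),'red R',side_edge(d0,'red',n,.005,.14,.28,-1))
nb=proj(d,on_desk(0,0,0,0)+.03*EX)[0]
print('blue L',side_edge(d,'blue',nb,.010,.09,.22,1,75),'blue R(part)',side_edge(d,'blue',nb,.010,.18,.225,-1,75))
d=dict(np.load('side3.npz'));d0=dict(np.load('side0.npz'))
for sg in(1,-1): print('side red',side_edge(d0,'red',(288,184),.005,.14,.28,sg),'blue',side_edge(d,'blue',proj(d,on_desk(0,0,0,0))[0],.010,.09,.22,sg))
p,q=tcp(*GREEN)
c=servo_line(p,rate=.07,contact_N=6);st(('down',c))
assert not c
move_gripper(.0);st('grip')
servo_line(lift(p,.03),rate=.06);servo_line(lift(p,.2),rate=.15);st('lift')
p,q=tcp(on_desk(1,.02,0,.06),RD);move_ptp(p,q)
org=on_desk(1,.012,0,.008);p,q=tcp(org,RD);c=servo_line(p,rate=.06,contact_N=5);st(('low',c))
d=capture('side');np.savez('side4.npz',**d)
near=proj(d,org)[0];s=(org-O)@EX
print('green',side_edge(d,'green',near,.023,s-.07,s+.07),offs(d,'green',near,.023,s))
v=d['image'].copy()
cv2.imwrite('pics/h4.png',cv2.resize(v[120:240,200:340],(700,600),interpolation=cv2.INTER_CUBIC))
E
```

```text
red L [6.05e-02 3.50e-03 1.10e-03 3.40e+01] red R [-5.89e-02 -1.50e-03  1.10e-03  3.30e+01]
blue L [ 5.82e-02 -6.90e-03  1.10e-03  3.10e+01] blue R(part) [-6.13e-02 -8.90e-03  1.00e-03  1.00e+01]
side red [ 5.99e-02 -1.29e-02  1.30e-03  4.30e+01] blue [ 5.69e-02 -1.23e-02  1.20e-03  4.00e+01]
side red [-6.38e-02 -3.90e-03  1.10e-03  4.50e+01] blue [-6.42e-02 -6.40e-03  1.00e-03  4.30e+01]
('down', False) t 21.23 F [-0.7 -0.5  0.2] gap 0.023 p [ 0.4839 -0.3311  0.0125]
grip t 21.58 F [-0.5  1.   2.3] gap 0.0099 p [ 0.4838 -0.331   0.0123]
lift t 23.52 F [ 0.8  0.3 -2.6] gap 0.0097 p [ 0.4831 -0.3304  0.211 ]
('low', False) t 25.75 F [-0.9 -0.8 -2.6] gap 0.0098 p [ 0.5084 -0.0269  0.1133]
green [-6.26e-02  3.00e-04  1.10e-03  4.60e+01] [-0.0014 -0.0026 -0.0114  0.0004  0.0014]
```

View pics/h4.png

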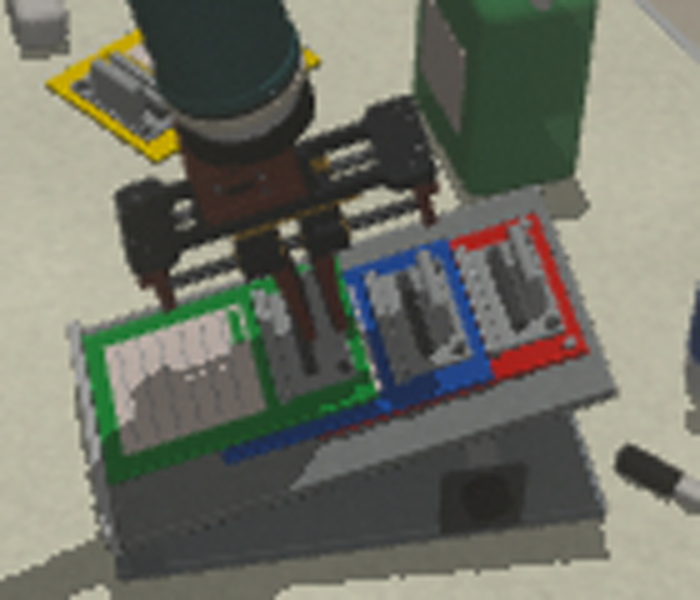

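Side view: green hovers over blue with the foot near the lip (85,340), so I'll lower it with only a 4 mm gap to blue's jaw. The top camera (both edges) says blue is ~2 mm towards −y of red, with the side camera between 0.4 and 3 mm. I'll place green between the two and recheck unobstructed.

```bash
cat > pg.py <<'E'
from r import *
row,dy,yaw=1,-.0007,-.003
q=Ro.from_matrix(RD@Rz(yaw)@F0).as_quat();base=tcp(on_desk(row,0,0,0),RD)[0];loc=lambda:RD.T@(current_position()-base)
servo_line(base+RD@[-.0042,dy,.008],q,rate=.03)
c=servo_line(base+RD@[-.0042,dy,-.006],q,rate=.012,contact_N=2.5);l=loc();print(c,l.round(4));st('touch')
z=l[2]+.0007
servo_line(base+RD@[-.0042,dy,z],q,rate=.01);sleep(.2);st('relief')
for k in range(2):
    c=servo_line(base+RD@[.005,dy,z],q,rate=.015,contact_N=5);print(c,loc().round(4),(RD.T@current_force()).round(1))
d=capture('side');np.savez('side5.npz',**d);s=(on_desk(1,0,0,0)-O)@EX
print('green',side_edge(d,'green',proj(d,on_desk(1,0,0,0))[0],.015,s-.07,s+.07),offs(d,'green',proj(d,on_desk(1,0,0,0))[0],.015,s))
cv2.imwrite('pics/h5.png',cv2.resize(d['image'][120:240,200:340],(700,600),interpolation=cv2.INTER_CUBIC))
E
python3 pg.py
```

```text
True [-0.0042 -0.0007 -0.0001]
touch t 26.93 F [-2.1  0.7  4.4] gap 0.01 p [ 0.5173 -0.0307  0.1074]
relief t 27.46 F [-0.3  0.3 -2.4] gap 0.0099 p [ 0.5169 -0.0306  0.1079]
True [-0.0007 -0.0009  0.0002] [ 0.3  0.1 -1.4]
True [-0.     -0.0011 -0.0001] [ 0.5 -0.3  3.8]
green [-6.34e-02 -5.70e-03  1.10e-03  4.60e+01] [-0.0017 -0.0035 -0.0096  0.0004  0.002 ]
```

View pics/h5.png

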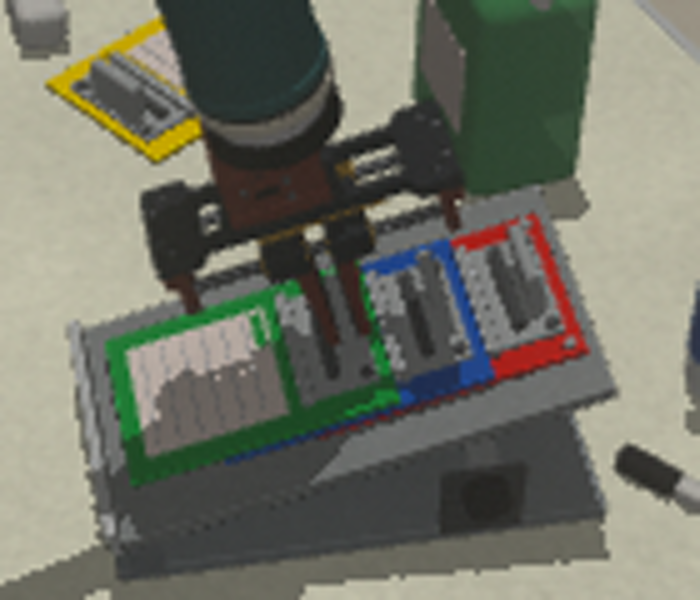

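Green is up against blue's clip, sides nearly in line. Release, retreat to the start pose, and check both views unobstructed.

```bash
python3 rel.py 1 && python3 - <<'E'
from r import *
p=current_position();servo_line(lift(p,.05),rate=.2)
goto_joints([1.168,0.359,1.51,0,1.272,-0.115]);st('home')
im=[]
for c in('top','side'):
    d=capture(c);np.savez(c+'6.npz',**d);d0=dict(np.load(c+'0.npz'))
    for sg in(1,-1):
        print(c,sg,'red0',side_edge(d0,'red',proj(d,O+.2095*EX)[0],.005,.14,.28,sg),
          'blue strip',side_edge(d,'blue',proj(d,O+.21*EX)[0],.010,.188,.233,sg,45),
          'red strip',side_edge(d,'red',proj(d,O+.26*EX)[0],.005,.243,.288,sg,40),
          'green',side_edge(d,'green',proj(d,on_desk(1,0,0,0))[0],.015,.03,.17,sg))
    P=proj(d,np.array([O+a*EX+b*EY for a in(-.01,.31) for b in(-.1,.1)]));lo=P.min(0).astype(int)-5;hi=P.max(0).astype(int)+5
    k=d['image'][lo[1]:hi[1],lo[0]:hi[0]];im.append(cv2.resize(k,(400,int(400*k.shape[0]/k.shape[1])),interpolation=cv2.INTER_CUBIC))
h=max(i.shape[0] for i in im)
cv2.imwrite('pics/h6.png',np.hstack([cv2.copyMakeBorder(i,0,h-i.shape[0],0,0,0) for i in im])[:600])
E
```

```text
open t 28.72 F [-0.2 -0.8  0.3] gap 0.0232 p [ 0.5198 -0.0321  0.1077]
off t 30.43 F [ 0.1  0.2 -0.2] gap 0.0231 p [ 0.4681 -0.0148  0.227 ]
home t 33.18 F [-0.5 -0.6 -0.4] gap 0.0232 p [0.1713 0.5754 0.2228]
top 1 red0 [6.05e-02 3.50e-03 1.10e-03 3.40e+01] blue strip [5.75e-02 8.30e-03 1.00e-03 1.10e+01] red strip [ 6.10e-02 -4.03e-02  1.00e-03  1.00e+01] green [5.89e-02 0.00e+00 1.10e-03 3.30e+01]
top -1 red0 [-5.89e-02 -1.50e-03  1.10e-03  3.30e+01] blue strip [-6.14e-02  9.90e-03  1.10e-03  1.10e+01] red strip [-5.85e-02  9.70e-03  1.10e-03  1.10e+01] green [-6.06e-02  1.00e-03  1.10e-03  3.20e+01]
side 1 red0 [ 5.99e-02 -1.29e-02  1.30e-03  4.30e+01] blue strip [5.58e-02 8.90e-03 1.10e-03 1.40e+01] red strip [ 5.90e-02 -9.15e-02  1.10e-03  1.40e+01] green [ 5.74e-02 -3.10e-03  1.20e-03  4.30e+01]
side -1 red0 [-6.38e-02 -3.90e-03  1.10e-03  4.50e+01] blue strip [-6.35e-02  9.10e-02  3.20e-03  1.60e+01] red strip [-6.38e-02 -1.81e-02  1.00e-03  1.50e+01] green [-6.39e-02 -1.30e-03  1.10e-03  4.60e+01]
```

View pics/h6.png

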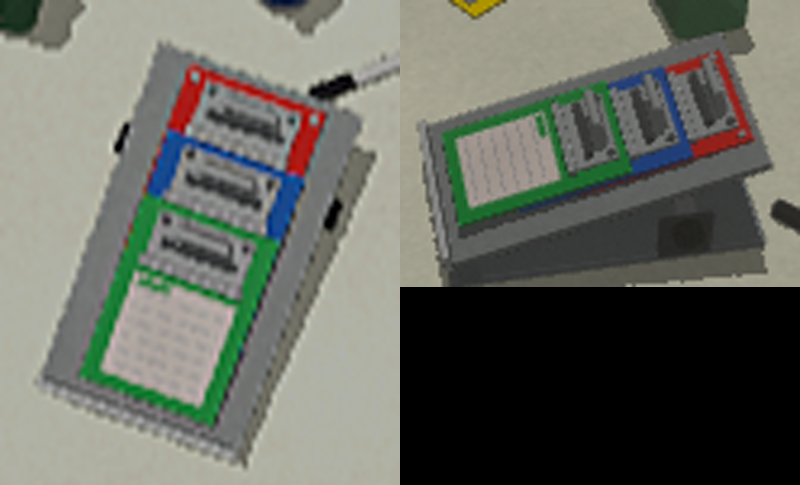

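Everything is flat and snug, but blue sits 2.5–3 mm to −y of red in the top view (both edges); green about 1.6 mm. I have time to mend this: re-pinch blue's lever and ease it (green riding along) 2.2 mm to +y.

```bash
cat > fix.py <<'E'
from r import *
base=tcp(on_desk(0,0,0,0),RD)[0];loc=lambda:(RD.T@(current_position()-base)).round(4);Fd=lambda:(RD.T@current_force()).round(1)
Q=lambda y:Ro.from_matrix(RD@Rz(y)@F0).as_quat()
P=lambda x,y,z:base+RD@[x,y,z]
move_ptp(P(-.0005,-.0027,.09),Q(-.0035));st('above')
c=servo_line(P(-.0005,-.0027,.0005),Q(-.0035),rate=.06,contact_N=5);print(c,loc(),Fd());assert not c
move_gripper(0);st('grip');print(loc(),Fd())
c=servo_line(P(-.0008,-.0005,.0005),Q(-.002),rate=.01,contact_N=12);print('shift',c,loc(),Fd())
c=servo_line(P(.005,-.0005,.0005),Q(-.002),rate=.015,contact_N=5);print('snug',c,loc(),Fd())
move_gripper(.023);st('open')
p=current_position();servo_line(p+.05*NN,rate=.06);servo_line(p+.13*NN-.02*EX,rate=.2)
goto_joints([1.168,0.359,1.51,0,1.272,-0.115]);st('home')
im=[]
for c in('top','side'):
    d=capture(c);np.savez(c+'7.npz',**d)
    for sg in(1,-1):
        print(c,sg,'blue strip',side_edge(d,'blue',proj(d,O+.21*EX)[0],.010,.188,.233,sg,45),
          'red strip',side_edge(d,'red',proj(d,O+.26*EX)[0],.005,.243,.288,sg,40),
          'green',side_edge(d,'green',proj(d,on_desk(1,0,0,0))[0],.015,.03,.17,sg))
    P_=proj(d,np.array([O+a*EX+b*EY for a in(-.01,.31) for b in(-.1,.1)]));lo=P_.min(0).astype(int)-5;hi=P_.max(0).astype(int)+5
    k=d['image'][lo[1]:hi[1],lo[0]:hi[0]];im.append(cv2.resize(k,(400,int(400*k.shape[0]/k.shape[1])),interpolation=cv2.INTER_CUBIC))
h=max(i.shape[0] for i in im)
cv2.imwrite('pics/h7.png',np.hstack([cv2.copyMakeBorder(i,0,h-i.shape[0],0,0,0) for i in im])[:600])
E
python3 fix.py
```

```text
above t 35.84 F [-0.1 -0.   0.4] gap 0.0232 p [ 0.5494 -0.0429  0.2055]
False [-0.0002 -0.0026  0.0008] [0.3 0.1 0. ]
grip t 37.84 F [-1.1 -0.1  2.8] gap 0.01 p [ 0.5725 -0.0513  0.1197]
[-0.0002 -0.0027  0.0008] [-0.3 -0.5  3. ]
shift False [-0.0005 -0.001   0.0007] [ 0.8 -5.3  5.4]
snug True [-0.0006 -0.0011  0.0007] [ 0.4 -1.   3.6]
open t 38.88 F [-1.7  0.4 -0.1] gap 0.023 p [ 0.5721 -0.0499  0.119 ]
home t 42.89 F [-0.4 -0.1  0.6] gap 0.0233 p [0.1713 0.5754 0.2227]
top 1 blue strip [ 5.92e-02 -4.01e-02  1.20e-03  1.10e+01] red strip [ 6.10e-02 -4.03e-02  1.00e-03  1.00e+01] green [6.01e-02 8.00e-04 1.10e-03 3.30e+01]
top -1 blue strip [-5.91e-02  5.84e-02  1.10e-03  1.10e+01] red strip [-5.85e-02  9.70e-03  1.10e-03  1.10e+01] green [-5.94e-02  8.80e-03  1.10e-03  3.30e+01]
side 1 blue strip [ 5.600e-02 -1.254e-01  3.000e-03  1.600e+01] red strip [ 5.90e-02 -9.15e-02  1.10e-03  1.40e+01] green [ 5.85e-02 -2.10e-03  1.20e-03  4.30e+01]
side -1 blue strip [-6.100e-02  1.356e-01  2.700e-03  1.700e+01] red strip [-6.4e-02  3.6e-03  1.0e-03  1.5e+01] green [-6.28e-02  1.00e-04  1.10e-03  4.50e+01]
```

View pics/h7.png

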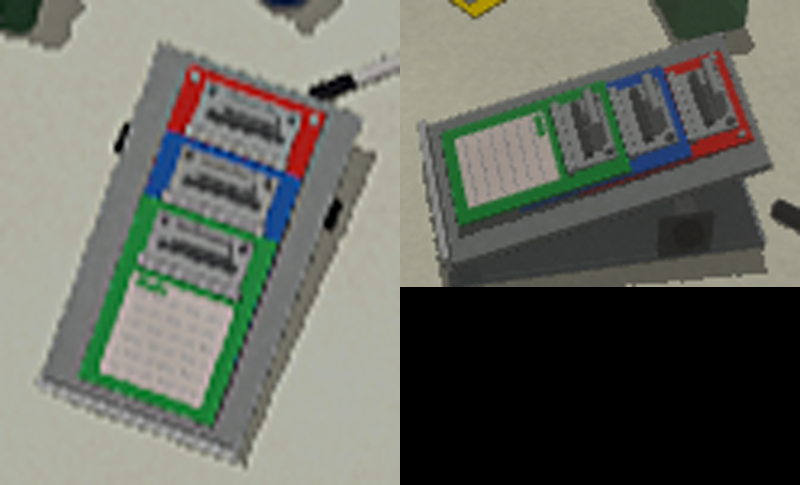

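Sides now agree within ~1 mm in the top view. One numeric check of along-slope spacing and the slope before handing in.

```bash
python3 - <<'E'
from r import *
for c in('top','side'):
    r0=offs(dict(np.load(c+'0.npz')),'red',proj(dict(np.load(c+'0.npz')),O+.2095*EX)[0],.005,.2095)
    print(c,'red',r0)
    for k in'67':
        d=dict(np.load(c+k+'.npz'));n=proj(d,on_desk(1,0,0,0))[0]
        print(c,k,'green rel nominal',offs(d,'green',n,.015,.2095-.112))
        o=O+.005*NN;X=onplane(d,hullpts(d,'red',proj(d,O+.26*EX)[0],40),o,NN)-o
        X0=onplane(d,hullpts(dict(np.load(c+'0.npz')),'red',proj(d,O+.26*EX)[0],40),o,NN)-o
        print('  red head edge s now/before',np.percentile(X@EX,97).round(4),np.percentile(X0@EX,97).round(4))
E
```

```text
top red [0.0014 0.0009 0.0003 0.0005 0.0011]
top 6 green rel nominal [ 0.0005 -0.0009 -0.0019  0.0007  0.0012]
  red head edge s now/before 0.2942 0.2939
top 7 green rel nominal [-0.0004  0.0003  0.0046  0.0008  0.0012]
  red head edge s now/before 0.2942 0.2939
side red [-0.0013 -0.002  -0.006  -0.0011  0.0014]
side 6 green rel nominal [-0.0015 -0.0032 -0.0019 -0.0001  0.0012]
  red head edge s now/before 0.2918 0.2917
side 7 green rel nominal [-0.0024 -0.0022  0.0009  0.      0.0013]
  red head edge s now/before 0.2918 0.2917
```

Regripping let green slip about 0.9 mm downhill (spacing is ~1–1.8 mm short over two joints). A last gentle uphill push on green's lever will close both gaps.

```bash
cat > fix2.py <<'E'
from r import *
base=tcp(on_desk(1,0,0,0),RD)[0];loc=lambda:(RD.T@(current_position()-base)).round(4);Fd=lambda:(RD.T@current_force()).round(1)
q=Ro.from_matrix(RD@F0).as_quat();P=lambda x,y,z:base+RD@[x,y,z]
move_ptp(P(-.0009,0,.07),q)
c=servo_line(P(-.0009,0,.0005),q,rate=.06,contact_N=5);print(c,loc(),Fd());assert not c
move_gripper(0);l=loc();print(l,Fd())
for k in range(3):
    c=servo_line(P(.004,0,.0005),q,rate=.012,contact_N=6);print('push',c,loc(),Fd())
    if not c: break
move_gripper(.023);st('open')
p=current_position();servo_line(p+.05*NN,rate=.06);servo_line(p+.13*NN-.02*EX,rate=.2)
goto_joints([1.168,0.359,1.51,0,1.272,-0.115]);st('home')
for c in('top','side'):
    d=capture(c);np.savez(c+'8.npz',**d)
    print(c,'green',offs(d,'green',proj(d,on_desk(1,0,0,0))[0],.015,.2095-.112))
    for sg in(1,-1): print('blue strip',side_edge(d,'blue',proj(d,O+.21*EX)[0],.010,.188,.233,sg,45))
cv2.imwrite('pics/f8.png',cv2.imread if 0 else capture('top')['image'][120:250,190:300].repeat(4,0).repeat(4,1))
E
python3 fix2.py
```

```text
False [-0.0006  0.0001  0.0008] [0.7 0.4 1. ]
[-0.0007  0.      0.0008] [-0.1 -0.3  4.3]
push True [-0.0008  0.      0.0008] [-0.1 -0.8  3.6]
push True [-0.0008  0.      0.0008] [ 0.1 -0.4  4.1]
push True [-0.0008  0.      0.0008] [0.3 0.7 3.1]
open t 48.27 F [-0.6  0.4 -0.2] gap 0.0232 p [ 0.5201 -0.0309  0.1089]
home t 52.15 F [ 0.6 -0.1  0.6] gap 0.023 p [0.1713 0.5753 0.2227]
top green [-0.0001  0.0002  0.0009  0.0007  0.0012]
blue strip [ 5.92e-02 -4.01e-02  1.20e-03  1.10e+01]
blue strip [-5.91e-02  5.84e-02  1.10e-03  1.10e+01]
side green [-0.0024 -0.0021  0.0009  0.      0.0013]
blue strip [ 5.600e-02 -1.254e-01  3.000e-03  1.600e+01]
blue strip [-6.100e-02  1.356e-01  2.700e-03  1.700e+01]
```

```bash
python3 -c "
from bench import *
close_job();print(current_clock())"
```

```text
the job is handed in; nothing more can be done
the job is handed in; nothing more can be done
```

I laid the blue board under the red clip and then the green board under the blue clip. Both are released, and I handed the job in at about 52 s of the 67 s allowed, with the arm parked clear.

**Placing:** Both boards touched down lightly, at about 3–4 N. Each was then slid uphill until it met the clip of the board above.

**First try at blue:** A finger tip touched the blue clip's jaw bar with about 6.5 N because the gripper was open too wide. I narrowed the opening and tried again.

**Mending:** After release the top view showed blue about 2.5–3 mm to one side of red. I re-gripped it and eased it across, with green riding along. I then gave green a last uphill push, which was resisted at once and hardly moved it.

**Last checks:**
- **Sides:** The top view shows blue within about 1.2 mm of red and green within about 1 mm. The side camera agrees less well, with single edges up to about 3 mm off, and its fits of the blue strip were poor.
- **Snugness:** Both clips are up against their stops to within about 0.8 mm by the arm's position. By camera, green's position relative to red is about 1.1–1.5 mm short over the two joints.
- **Slope:** The red board's head edge reads the same before and after, to 0.3 mm, so I see no sign that the desk's slope changed. I did not re-measure the slope angle itself.
- **Final look:** The last close-up after the final push could not be viewed because the picture limit was reached, so the final state rests on numbers only.

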